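Fit the trolley wheel and press on its axle cap

TASK

Slide the white-hubbed rubber wheel over the upright axle on the white trolley plate, orange bush upward, until it rests on the dark shoulder. Then push the steel axle cap straight down the axle, open end first, until it stops against the orange bush and stays biting tight with no gap; press gently, for the plastic bush cracks if the cap is forced on it with more than about 2.5 kg (25 N). Let go and leave the other things on the bench as they are.

Things in the scene. Friction and masses are not known exactly. Their poses are not given: they have to be found in the camera images.
- axle_top (a point): Top end of a fixed, plain, vertical steel axle, 12 mm in diameter, on a white steel trolley side plate that lies flat on the bench. The point is on the axis at the very tip, 84 mm above the bench; z is up. The top 10 mm tapers from 12 mm to 6 mm at the tip.
- shoulder (a point): Centre of the top face of the dark round shoulder (28 mm in diameter) at the axle's foot, 20 mm above the bench; the wheel rests on it, its body origin then 45 mm below the axle's top. The white plate round it is 170 x 120 mm and 12 mm thick, with an 18 mm high lip at one short edge.
- wheel: Loose wheel, 100 to 170 g, lying flat, axis vertical: rubber tyre 64 mm in diameter and 24 mm thick, and above it a round white hub boss 28 mm in diameter and 14 mm high, a good grip with free space beside it. Bore 16 mm right through. Origin on the axis, 19 mm above the underside, 5 mm below the tyre's top face; z along the axis towards the boss.
- boss_top (a point): Centre of the top face of the wheel's white boss, 38 mm above the wheel's underside. An orange plastic bush ring, 24 mm outside and 16 mm inside, stands proud of this face by 1 to 9 mm: how much differs from wheel to wheel and is not measured. It is stiffly springy, giving about 1 mm per 15 N. The cap stops on this ring.
- cap: Loose steel axle cap (closed push nut), about 55 g: a cylinder 30 mm in diameter and 32 mm high with a flat closed top and a blue band at its open lower rim, standing open end down. Bore 16 mm, 28 mm deep. Origin on the axis half-way up; z is up. Fully home, the origin lies 1 to 10 mm below the axle's top, depending on the bush. Grip it above its lower 10 mm.
- cap_rim (a point): Centre of the cap's open lower rim. Four sprung teeth just inside it click onto the axle's taper (2 to 6 N) by the time this point is 10 mm below the axle's top. From there a steady push of about 8 N slides the cap down until the rim stops on the bush and the force climbs. Press on to 8 to 12 N above the sliding force: let go, the cap springs back about 0.3 mm and the teeth hold it.
- screwdriver: Bystander: red screwdriver lying on the bench, 180 mm long.
- tape_roll: Bystander: blue roll of tape lying flat, 90 mm in diameter, 30 mm high, origin under its centre.
- glue: Bystander: white glue bottle, 52 mm in diameter, 150 mm high, origin under its centre.
- paint_tin: Bystander: blue paint tin, 80 mm in diameter, 90 mm high, origin under its centre.
- brush_pot: Bystander: black pot 76 mm in diameter and 70 mm high with a brush standing in it up to 165 mm, origin under its centre.
- mallet: Bystander: hammer lying on the bench, 220 mm long.
- washer: Bystander: loose flat steel washer, 38 mm in diameter, 5 mm thick, not needed for the job.

How it is judged (in metres and radians):
On the way, in this order (a step that is already met when the one before it is completed fails the run):
1. the wheel is on the axle, down on the shoulder (horizontal distance between wheel and axle_top below 0.004 m and z of wheel in the frame of axle_top below -0.043 m and angle between wheel's own z axis and vertical below 0.12 rad), for 0.2 s.
2. the cap is started on the axle's end, upright (horizontal distance between cap and axle_top below 0.004 m and z of cap in the frame of axle_top below 0.007 m and angle between cap's own z axis and vertical below 0.2 rad), for 0.1 s.
At the end, for the whole second after the job is handed in: The wheel is on the axle, within 4 mm of its axis and down on the shoulder (within 2 mm); the cap is on the axle above it, upright within 7 degrees, pressed home so that it still bears on the bush with more than 1 N (its own weight is 0.5 N) after being let go; both at rest (horizontal distance between each of wheel, cap and axle_top below 0.004 m and z of wheel in the frame of axle_top below -0.043 m and z of cap in the frame of axle_top below 0.0005 m and angle between cap's own z axis and vertical below 0.12 rad and contact force between cap and wheel above 1 N and linear speed of each of cap, wheel below 0.02 m/s); the robot touches nothing.
It fails at once if the cap is forced on the bush with more than 25 N (contact force between cap and wheel above 25 N).
It fails at once if a bystander is moved by more than 25 mm (distance of any of screwdriver, tape_roll, glue, paint_tin, brush_pot, mallet, washer from where it was at the start of the episode above 0.025 m).
It also fails if it takes over 67 s, if anything falls off the work surface, if the arm or the gripper's body presses on something with over 40 N, if the wrist force passes 120 N, or if a joint passes its speed limit or range.

ROBOT

A 6-joint arm with a two-finger parallel gripper is mounted at the origin on the work surface. World frame = base frame: x ahead of the robot, y to its left, z up, the work surface at z = 0. Lengths are in mm, angles in rad, forces in N, time in s.
With the tool pointing down it reaches from about 275 to 850 mm from the base axis. Payload 5.2 kg.
Tool frame: the origin (TCP) lies between the finger pads; the fingertips stand 11 mm ahead of it and the grasp point (between the pads) lies 8 mm behind it; y points along the fingers, x is the direction in which the jaws open and shut, and the axes are right-handed (so a half turn about y gives the same grasp; the last joint's range is limited). The gripper opens to 85 mm and grips with 20 to 120 N. Pads are 22 mm wide; open, the fingers measure 114 mm over their backs; the gripper's body (76 mm by 85 mm) begins 54 mm behind the grasp point. The pads swing forward as they close: fully open they stand 13 mm farther back than shut.
Start: joints at [1.059, 0.259, 1.535, -0, 1.348, -0.203], TCP at [167.132, 523.996, 242.31] pointing down, gripper open.
Joint ranges: [-3.14, 3.14], [-0.91, 2.08], [0.19, 2.58], [-1.22, 4.36], [0.22, 2.71], [-3.12, 3.12]. Speed limits (rad/s): [2.57, 2.57, 3.14, 3.14, 3.14, 3.14].

INTERFACE

Orientations are given as a 3x3 rotation matrix whose columns are the frame's x, y, z axes.
In Python, from rig import observe, snapshot, get_calibration, sign_off, find_in gives the robot as it stands.
- The arm moves only by the shell command python3 -m inch 'ROWS' [OPENING] [FORCE]. ROWS is JSON, a list that holds one entry, the list of rows, each a list of 6 numbers: the shift along the world's x, y, z in cm, then the turn, a rotation vector about the world's x, y, z in degrees. In form: [[[dx, dy, dz, rx, ry, rz], ...]]. A call has 1 to 20 rows; each row is the pose to reach, as a shift and turn from the pose measured when the call began; what a row does not reach only later rows make up. A row lasts 1/10 s, in which the tool goes at most 50 mm and 8.59 degrees, less where a joint would pass 70% of its speed; a pose out of reach is approached as far as the arm can. A call with a gripper value outside its range is refused whole. OPENING is the finger opening in cm, from 0 to 8.54, set as the call begins (- or left out, the last holds). The fingers move at their own pace and stop on an object; FORCE is the grip in N (left out, the last holds). Time passes only in rows, so rows that repeat a pose let the fingers close. It gives the time, the measured TCP pose, the force and the opening at its end, in the units of the state.
- observe(): the state, without advancing time (a new reading comes with each control period).
- snapshot(name): name is "scene" or "top" or "wrist"; returns (picture, depth): 480x640x3 uint8, blue, green, red; 480x640 float32, mm along the optical axis (not along the pixel's ray), 0 where there is no reading.
- get_calibration(name): a dict with "K" (3x3 intrinsics, pixels), "R" (3x3) and "t" (3): a world point X has camera coordinates R X + t. Camera axes: x right, y down, z forward; pixel columns grow to the right and rows downward; lengths in mm; the calibration is good to about 2 mm. A picture is of the moment at which its call begins: read the wrist's pose just before it. get_calibration takes no time and is no camera call; for the wrist camera it gives the pose at the moment of the call.
- sign_off(): hands the job in, once; it reports no verdict.
Trained networks look in the newest picture that a camera, given by its name, has taken for a name from the list of things; names that differ only in an ending like _2 or _b are one class to them, and where a whole thing is asked for, a point or a joint stands for the part that bears it (a point fixed in the world has none). Each returns a list of dicts, best first, with "confidence" (0 to 1); they miss things now and then, are a little off and sometimes report something else, mostly with a low value. They report only what shows in the picture. A call takes as long as a camera call.
- find_in(camera, name): "box" ([left, top, right, bottom] in pixels, round what is visible of it).
The state is a dict: "time_s": time; "qpos": joint angles; "joint_vel": joint speeds; "tau": joint torques, N m; "position": TCP position; "ee_rot": TCP orientation; "wrist_force": force on the tool from outside, world axes, zero at the start; "moment": the same for the moment, N m; "grip_width": opening from 0.0 (shut) to 1.0 (fully open).
Only numpy, scipy, OpenCV 4.12 (cv2) and the standard library are available. Lean on these libraries where they do the work, as an engineer would, in place of code of your own. Each camera call takes 0.05 s, during which the arm holds its last target. There are 200 camera calls.

## Working session

There is one attempt and no reset: what is moved stays moved. The work goes in short steps, Python scripts to look and compute and a shell command to move; the robot and the scene stay as the last step left them, time stands still between calls to the robot, and variables do not carry over. Pictures are saved under pics/ and viewed, about 8 in all and at most 12, crops included, and the job is handed in when it is done.

```bash
mkdir -p pics; cat > h.py <<'E'
import numpy as np, cv2
from rig import *
def w(c,u,v,d):
    k=get_calibration(c);K,R,t=map(np.array,(k["K"],k["R"],k["t"]))
    return R.T@(np.linalg.solve(K,[u,v,1])*d-t)
def wz(c,u,v,z):
    k=get_calibration(c);K,R,t=map(np.array,(k["K"],k["R"],k["t"]))
    o=-R.T@t; r=R.T@np.linalg.solve(K,[u,v,1]); return o+r*(z-o[2])/r[2]
E
python3 - <<'E'
from h import *
np.set_printoptions(precision=1,suppress=True)
for c in("top","scene"):
    im,d=snapshot(c); cv2.imwrite(f"pics/{c}1.png",im); np.save(c+"d.npy",d)
s=observe();print(s)
for n in("wheel","boss_top","cap","axle_top","shoulder","washer","glue","paint_tin","brush_pot","tape_roll","mallet","screwdriver"):
    for c in("top",):
        for r in find_in(c,n)[:2]:
            b=r["box"];u,v=(b[0]+b[2])/2,(b[1]+b[3])/2
            d=np.load(c+"d.npy")[int(v),int(u)]
            print(c,n,np.array(b),round(r["confidence"],2),w(c,u,v,d))
E
```

```text
{'time_s': 0.1, 'qpos': array([ 1.1,  0.3,  1.5, -0. ,  1.3, -0.2]), 'joint_vel': array([ 0., -0., -0., -0.,  0., -0.]), 'tau': array([  0. , -44.7, -29.1,  -0. ,   0. ,   0. ]), 'position': array([166.9, 523.6, 241.5]), 'ee_rot': array([[ 0.3, -0. , -1. ],
       [ 1. , -0. ,  0.3],
       [-0. , -1. ,  0. ]]), 'wrist_force': array([ 0.9, -0. , -0.2]), 'moment': array([-0., -0., -0.]), 'grip_width': 0.9995878499645563}
top wheel [164.6 280.  194.2 307.7] 0.7 [433.1 292.2  43. ]
top boss_top [162.8 281.3 190.7 307.8] 0.64 [431.8 307.7   2.1]
top cap [423.2 269.3 441.5 282.2] 0.67 [ 478.9 -266.5   33.9]
top axle_top [264.1 209.5 327.6 300.5] 0.62 [518.2  35.8  84.8]
top shoulder [263.7 212.5 331.5 302. ] 0.95 [514.   32.2  76.6]
top washer [399.8 204.4 415.8 220.5] 0.57 [ 625.6 -218.3    1.2]
top washer [263.7 210.9 329.8 298.2] 0.47 [519.4  33.9  81.8]
top glue [464.4 177.1 502.2 209.1] 0.6 [ 652.4 -362.4  109.9]
top paint_tin [378.2 128.8 414.7 170.9] 0.72 [ 750.2 -180.9   89.5]
top brush_pot [212.6 136.1 250.  178.7] 0.77 [710.8 167.8 166.6]
top tape_roll [ 94.9 264.  136.6 303.1] 0.78 [455.3 448.3  -0.6]
top tape_roll [267.  209.4 327.3 297.4] 0.63 [527.   35.3  17.7]
top mallet [499.8 234.7 543.9 338.2] 0.62 [ 457.6 -469.2   20.9]
```

View pictures.

View pics/top1.png

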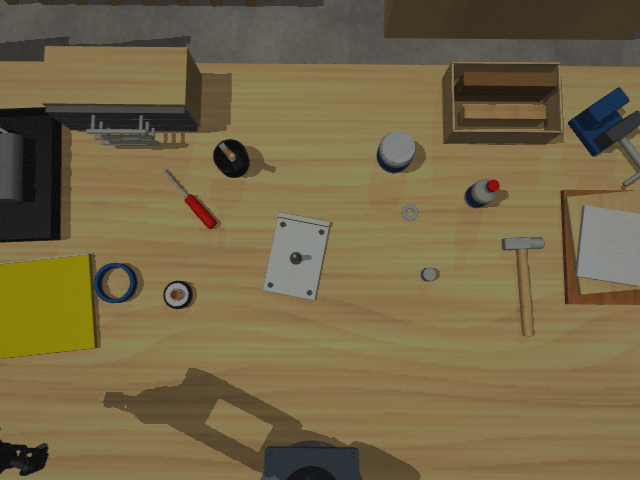

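View pics/scene1.png

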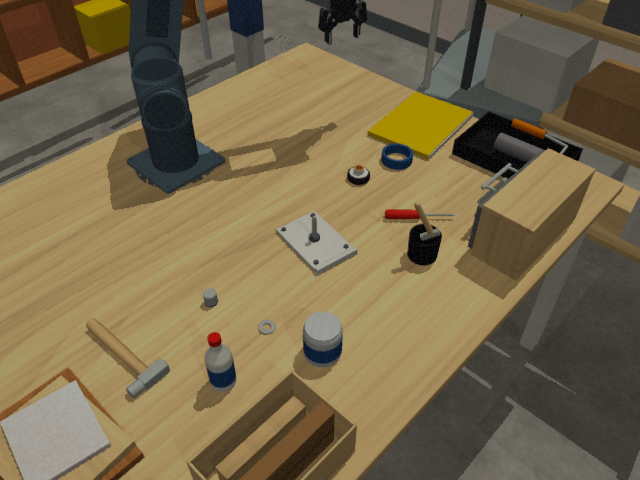

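```bash
python3 - <<'E'
from h import *
np.set_printoptions(precision=4,suppress=True)
print("wheel",wz("top",179.4,293.8,24)[:2],"cap",wz("top",430,274,32)[:2],"axle tip",wz("top",295.5,258,80)[:2])
for c in("top","scene"):
    k=get_calibration(c);print(c,-np.array(k["R"]).T@k["t"])
d=np.load("topd.npy")
for (a,b,e,f,h) in((164,194,280,308,30),(420,442,266,284,26),(280,310,245,270,65)):
    P=[w("top",u,v,d[v,u]) for v in range(e,f) for u in range(a,b) if d[v,u]>0]
    P=np.array(P);Q=P[(P[:,2]>h)&(P[:,2]<120)];print(len(Q),Q.mean(0),Q.min(0),Q.max(0))
k=get_calibration("wrist");s=observe();E=s["ee_rot"]
R=np.array(k["R"]);print("cam pos in tool",E.T@(-R.T@k["t"]-s["position"]));print("cam axes in tool",E.T@R.T);print(E,k["K"])
E
```

```text
wheel [433.3993 296.6545] cap [ 482.8544 -261.7015] axle tip [512.0788  36.5985]
top [ 422.8309   -9.6071 1337.7247]
scene [1241.3061 -692.5189 1017.6681]
106 [431.0508 301.6796  37.5081] [406.447  277.8562  30.0126] [445.8555 322.8103  45.9029]
144 [ 483.1443 -259.754    32.8087] [ 469.4591 -274.8932   26.5262] [ 496.4065 -245.5616   41.3799]
24 [516.6123  38.7141  80.346 ] [512.024   33.5135  73.6125] [520.6057  44.4172  86.2782]
cam pos in tool [   0.5396 -131.2357   72.073 ]
cam axes in tool [[ 1.      0.0003  0.0002]
 [-0.0001 -0.2803  0.9599]
 [ 0.0004 -0.9599 -0.2803]]
[[ 0.3039  0.     -0.9527]
 [ 0.9527  0.      0.3039]
 [ 0.0001 -1.     -0.    ]] [[338.2684   0.     316.569 ]
 [  0.     338.2684 232.9825]
 [  0.       0.       1.    ]]
```

```bash
python3 -m inch '[[[1.5,-1.3,0,0,0,0],[4.5,-3.8,0,0,0,0],[8,-6.8,-1,0,0,0],[11.5,-9.7,-2.5,0,0,0],[15,-12.7,-4,0,0,0],[18.5,-15.7,-5.5,0,0,0],[22,-18.6,-7,0,0,0],[25,-21.2,-8.3,0,0,0],[26.7,-22.6,-9,0,0,0],[26.7,-22.6,-9,0,0,0],[26.7,-22.6,-9,0,0,0]]]' 5.5 30
python3 - <<'E'
from h import *
np.set_printoptions(precision=1,suppress=True)
s=observe();print(s["position"],s["wrist_force"],s["time_s"])
im,d=snapshot("wrist");cv2.imwrite("pics/w1.png",im);np.save("w1.npy",d)
for n in("wheel","boss_top"):
    for r in find_in("wrist",n)[:1]: print(n,np.array(r["box"]),r["confidence"])
P=np.array([w("wrist",u,v,d[v,u]) for v in range(0,480,3) for u in range(0,640,3) if d[v,u]>0])
for lo,hi in((17,30),(34,41),(41,60)):
    Q=P[(P[:,2]>lo)&(P[:,2]<hi)&(np.hypot(P[:,0]-434,P[:,1]-298)<50)]
    if len(Q): print(lo,len(Q),Q.mean(0),Q.min(0),Q.max(0),(Q.min(0)+Q.max(0))/2)
E
```

```text
time_s: 1.8
position: [434.1, 297.8, 152.2]
ee_rot: [[0.305, -0.001, -0.952], [0.952, 0.0, 0.305], [-0.0, -1.0, 0.001]]
wrist_force: [0.2, -0.1, 0.3]
grip_width: 0.646
[434.1 297.8 152.2] [ 0.2 -0.1  0.3] 1.8
wheel [289.7 181.7 363.6 260.8] 0.77
boss_top [283.3 177.1 365.3 259.5] 0.58Traceback (most recent call last):
  File "<stdin>", line 7, in <module>
  File "h.py", line 4, in w
    k=get_calibration(c);K,R,t=map(np.array,(k["K"],k["R"],k["t"]))
ValueError: time passes only in moves, steps and waits
```

View pics/w1.png

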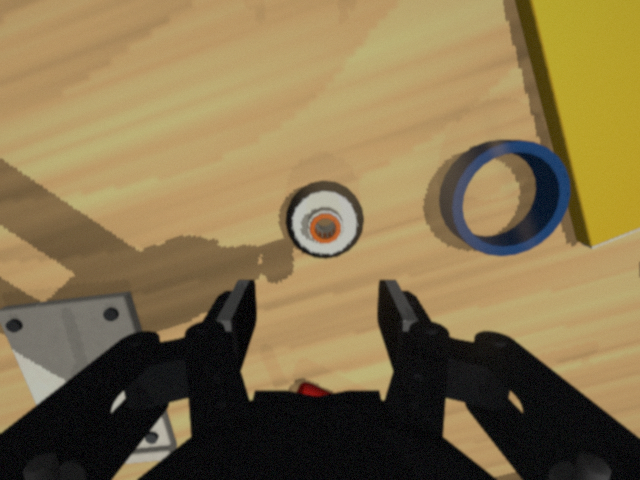

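```bash
cat >> h.py <<'E'
def cloud(c,d):
    k=get_calibration(c);K,R,t=map(np.array,(k["K"],k["R"],k["t"]))
    v,u=np.nonzero(d>0); r=np.linalg.solve(K,np.c_[u,v,u*0+1].T)*d[v,u]
    return (R.T@(r-t[:,None])).T,u,v
def circ(Q):
    c,r=cv2.minEnclosingCircle(Q[:,:2].astype(np.float32)); return np.round(c,1),round(r,1)
E
python3 - <<'E'
from h import *
np.set_printoptions(precision=1,suppress=True)
d=np.load("w1.npy");im=cv2.imread("pics/w1.png")
P,u,v=cloud("wrist",d)
n=np.hypot(P[:,0]-434,P[:,1]-298)<50
for lo,hi in((17,30),(33,41),(41,60)):
    m=n&(P[:,2]>lo)&(P[:,2]<hi); Q=P[m]
    if len(Q): print(lo,len(Q),Q.mean(0),np.median(Q,0),circ(Q))
b,g,r=[im[v,u,i].astype(int) for i in range(3)]
m=n&(r>140)&(b<90)&(g<130);m&=(r-g>60)
print("orange",m.sum(),u[m].min(),u[m].max(),v[m].min(),v[m].max(),np.percentile(P[m],[10,50,90],axis=0))
for z in(38,42,46): print(z,wz("wrist",325,228,z))
print("tyre",wz("wrist",326,220,16))
E
```

```text
17 3703 [427.8 307.7  23.5] [425.6 308.3  23.9] (array([430.8, 306.8]), 31.7)
33 704 [429.7 307.2  38.7] [429.3 307.4  39.1] (array([431. , 306.9]), 14.0)
41 41 [431.5 306.3  41.4] [432.2 306.   41.2] (array([430.7, 307.1]), 11.3)
orange 312 310 339 214 242 [[422.3 297.8  39.3]
 [431.9 306.   40.2]
 [440.  315.8  41. ]]
38 [431.6 306.9  38. ]
42 [430.5 307.1  42. ]
46 [429.5 307.3  46. ]
tyre [431.4 308.4  16. ]
```

```bash
python3 -m inch '[[[-0.31,0.92,-1,0,0,0],[-0.31,0.92,-4,0,0,0],[-0.31,0.92,-7.5,0,0,0],[-0.31,0.92,-10,0,0,0],[-0.31,0.92,-11.3,0,0,0],[-0.31,0.92,-11.65,0,0,0],[-0.31,0.92,-11.65,0,0,0]]]' 5.5 45
python3 -m inch '[[[0,0,0,0,0,0],[0,0,0,0,0,0],[0,0,0,0,0,0],[0,0,0,0,0,0],[0,0,0,0,0,0],[0,0,0,0,0,0],[0,0,0,0,0,0],[0,0,0,0,0,0]]]' 0 45
```

```text
time_s: 2.65
position: [430.2, 308.7, 36.4]
ee_rot: [[0.302, 0.0, -0.953], [0.953, 0.001, 0.302], [0.001, -1.0, -0.0]]
wrist_force: [0.2, -0.5, 0.4]
grip_width: 0.647
time_s: 3.45
position: [431.0, 309.1, 38.1]
ee_rot: [[0.302, 0.003, -0.953], [0.953, 0.002, 0.302], [0.003, -1.0, -0.002]]
wrist_force: [-2.0, -0.3, 5.1]
grip_width: 0.303
```

```bash
python3 -m inch '[[[0,0,1,0,0,0],[0,0,3.5,0,0,0],[0,0,7,0,0,0],[0.5,-1,10.5,0,0,0],[2,-4,13.5,0,0,0],[3.5,-7,15.5,0,0,0],[5,-10.5,16.2,0,0,0],[7,-14,16.2,0,0,0],[9,-18,16.2,0,0,0],[11,-22,16.2,0,0,0],[12.5,-25.5,16.2,0,0,0],[13.7,-27.8,16.2,0,0,0],[14,-28.5,16.2,0,0,0],[14,-28.5,16.2,0,0,0],[14,-28.5,16.2,0,0,0]]]' 0 45
python3 - <<'E'
from h import *
np.set_printoptions(precision=1,suppress=True)
im,d=snapshot("wrist");cv2.imwrite("pics/w2.png",im);np.save("w2.npy",d)
s=observe();print(s["position"],s["wrist_force"],s["time_s"])
P,u,v=cloud("wrist",d)
n=np.hypot(P[:,0]-514,P[:,1]-42)<40
for lo,hi in((17,24),(30,50),(50,72),(75,90)):
    Q=P[n&(P[:,2]>lo)&(P[:,2]<hi)]
    if len(Q): print(lo,len(Q),Q.mean(0),np.median(Q,0),circ(Q))
# held wheel
p0=s["position"];n=(np.hypot(P[:,0]-p0[0],P[:,1]-p0[1])<60)
for lo,hi in((-25,-8),(-8,0),(0,12)):
    Q=P[n&(P[:,2]-p0[2]>lo)&(P[:,2]-p0[2]<hi)]
    if len(Q): print("held",lo,len(Q),Q.mean(0)-p0,circ(Q),np.median(Q,0))
for n in("axle_top","shoulder","wheel"):
    for r in find_in("wrist",n)[:1]: print(n,np.array(r["box"]),r["confidence"])
E
```

```text
time_s: 4.95
position: [570.4, 25.0, 200.4]
ee_rot: [[0.302, 0.002, -0.953], [0.953, 0.002, 0.302], [0.003, -1.0, -0.002]]
wrist_force: [-1.1, 0.0, -1.1]
grip_width: 0.293
[570.3  25.4 200.4] [-0.2  0.1 -2.7] 5.0
17 520 [514.9  42.1  19.5] [513.6  43.   19.5] (array([516.1,  41.6]), 13.8)
30 11 [511.5  43.3  39.9] [511.2  43.9  40.1] (array([512.9,  42.3]), 4.9)
50 12 [511.3  43.4  61.3] [510.9  43.6  60.6] (array([512.3,  43. ]), 4.2)
75 202 [515.8  41.7  80.6] [515.8  41.8  80.8] (array([516.2,  41.5]), 5.9)
held -25 6665 [ -9.7   3.7 -15.6] (array([571. ,  25.9]), 31.6) [556.4  28.5 185.4]
held -8 1620 [-3.5  1.7 -2.9] (array([563.,  28.]), 26.1) [564.1  26.5 198.1]
held 0 2334 [-3.   1.3  3.6] (array([563.2,  28.2]), 26.6) [566.6  25.4 202.3]
axle_top [237.   44.1 389.5 248. ] 0.75
shoulder [231.5  39.5 386.8 247.6] 0.72
wheel [252.1 222.9 380.8 347.7] 0.58
```

View pics/w2.png

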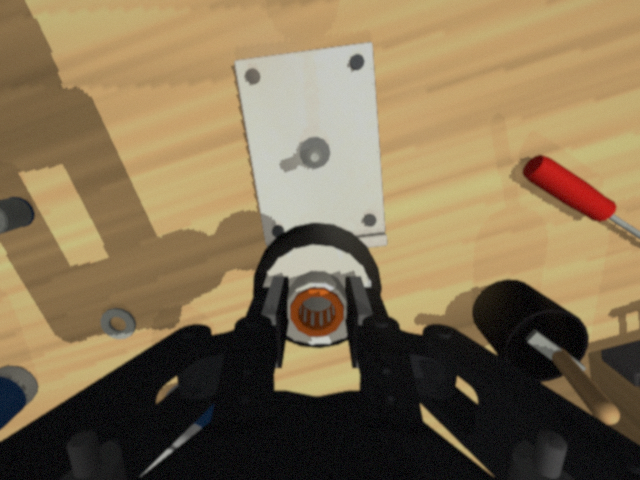

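```bash
python3 -m inch '[[[-0.6,0.2,0,0,0,0],[-2.5,0.7,-1,0,0,0],[-4.5,1.3,-3,0,0,0],[-5.5,1.57,-5,0,0,0],[-5.5,1.57,-6.3,0,0,0],[-5.5,1.57,-6.3,0,0,0],[-5.5,1.57,-6.3,0,0,0],[-5.5,1.57,-6.3,0,0,0]]]'
python3 - <<'E'
from h import *
np.set_printoptions(precision=3,suppress=True)
s=observe();print(s["position"],s["wrist_force"],s["time_s"])
d0=np.load("w2.npy")
im,d=snapshot("wrist");cv2.imwrite("pics/w3.png",im[150:400,180:460]);P,u,v=cloud("wrist",d);p0=s["position"]
Q=P[(np.hypot(P[:,0]-p0[0],P[:,1]-p0[1])<34)&(abs(P[:,2]-p0[2]+15.5)<4)]
A=np.c_[Q[:,:2]-p0[:2],np.ones(len(Q))];print("plane",np.linalg.lstsq(A,Q[:,2],rcond=None)[0],circ(Q))
E
```

```text
time_s: 5.95
position: [516.3, 41.1, 138.3]
ee_rot: [[0.3, 0.005, -0.954], [0.954, 0.002, 0.3], [0.003, -1.0, -0.004]]
wrist_force: [0.7, -0.7, -2.0]
grip_width: 0.302
[516.308  41.145 138.292] [ 0.735 -0.728 -2.041] 5.95
plane [  0.021  -0.004 123.216] (array([517.6,  41.4]), 31.5)
```

```bash
python3 -m inch '[[[-0.1,0.02,0,0,0,0],[-0.13,0.02,-0.6,0,0,0],[-0.13,0.02,-1.2,0,0,0],[-0.13,0.02,-1.8,0,0,0],[-0.13,0.02,-2.3,0,0,0],[-0.13,0.02,-2.7,0,0,0],[-0.13,0.02,-2.7,0,0,0]]]'
```

```text
time_s: 6.7
position: [514.5, 41.3, 110.4]
ee_rot: [[0.301, 0.003, -0.954], [0.954, 0.002, 0.301], [0.003, -1.0, -0.002]]
wrist_force: [0.1, 0.3, -1.3]
grip_width: 0.302
```

```bash
python3 -m inch '[[[0.05,0,-0.7,0,0,0],[0.05,0,-1.5,0,0,0],[0.05,0,-2.3,0,0,0],[0.05,0,-3.1,0,0,0],[0.05,0,-3.8,0,0,0],[0.05,0,-4.3,0,0,0],[0.05,0,-4.7,0,0,0],[0.05,0,-4.9,0,0,0],[0.05,0,-4.9,0,0,0]]]'
```

```text
time_s: 7.6
position: [515.0, 41.3, 61.2]
ee_rot: [[0.3, 0.003, -0.954], [0.954, 0.002, 0.3], [0.003, -1.0, -0.002]]
wrist_force: [-0.2, 0.8, -1.4]
grip_width: 0.301
```

```bash
python3 -m inch '[[[0.05,0,-0.15,0,0,0],[0.05,0,-0.25,0,0,0],[0.05,0,-0.25,0,0,0]]]'
python3 -m inch '[[[0,0,0,0,0,0],[0,0,0,0,0,0],[0,0,0,0,0,0],[0,0,0,0,0,0],[0,0,0,0,0,0]]]' 5
python3 -m inch '[[[0,0,0.5,0,0,0],[0,0,3,0,0,0],[0,0,7,0,0,0],[0.5,-0.2,11,0,0,0],[3,-1,13,0,0,0],[5.5,-1.8,13.5,0,0,0],[5.7,-1.8,13.5,0,0,0],[5.7,-1.8,13.5,0,0,0]]]'
python3 - <<'E'
from h import *
np.set_printoptions(precision=1,suppress=True)
im,d=snapshot("wrist");cv2.imwrite("pics/w4.png",im[0:400]);np.save("w4.npy",d)
P,u,v=cloud("wrist",d)
n=np.hypot(P[:,0]-516,P[:,1]-41.6)<40
for lo,hi in((15,30),(35,50),(52,59.4),(59.4,70),(76,90)):
    Q=P[n&(P[:,2]>lo)&(P[:,2]<hi)]
    if len(Q): print(lo,len(Q),Q.mean(0),np.median(Q,0),circ(Q))
E
```

```text
time_s: 7.9
position: [515.5, 41.3, 58.8]
ee_rot: [[0.3, 0.003, -0.954], [0.954, 0.002, 0.3], [0.003, -1.0, -0.002]]
wrist_force: [0.3, 0.7, -1.9]
grip_width: 0.302
time_s: 8.4
position: [515.6, 41.3, 58.9]
ee_rot: [[0.301, 0.003, -0.954], [0.954, 0.002, 0.301], [0.003, -1.0, -0.002]]
wrist_force: [0.6, 0.5, 0.2]
grip_width: 0.583
time_s: 9.2
position: [572.5, 23.2, 193.7]
ee_rot: [[0.301, 0.003, -0.954], [0.954, 0.002, 0.301], [0.003, -1.0, -0.002]]
wrist_force: [-0.1, -0.8, -0.3]
grip_width: 0.583
15 44 [515.7  44.7  20.8] [515.   47.5  19.1] (array([516.1,  41.7]), 8.0)
35 3736 [514.7  42.3  42.4] [513.6  42.7  42.8] (array([516.1,  41.7]), 31.8)
52 537 [515.8  41.5  57.6] [515.5  41.4  57.7] (array([516.1,  41.9]), 13.9)
59.4 163 [516.   42.4  60.1] [515.9  43.2  59.8] (array([516.3,  41.6]), 11.7)
76 211 [515.   41.6  80.5] [514.9  41.6  80.8] (array([515.2,  41.5]), 5.8)
```

View pics/w4.png

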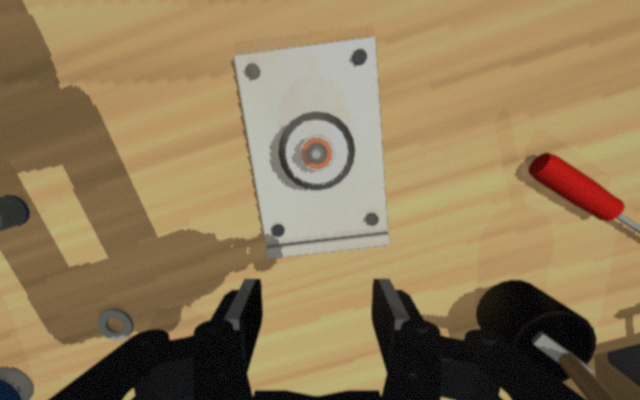

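```bash
python3 -m inch '[[[-0.4,-1.2,0,0,0,0],[-1.4,-4.5,0,0,0,0],[-2.6,-8.3,-0.5,0,0,0],[-3.8,-12,-1,0,0,0],[-5,-16,-2,0,0,0],[-6.2,-20,-3,0,0,0],[-7.4,-23.7,-3.7,0,0,0],[-8.5,-27,-4.2,0,0,0],[-8.9,-28.3,-4.4,0,0,0],[-8.9,-28.3,-4.4,0,0,0],[-8.9,-28.3,-4.4,0,0,0]]]' 5.5
python3 - <<'E'
from h import *
np.set_printoptions(precision=1,suppress=True)
im,d=snapshot("wrist");cv2.imwrite("pics/w5.png",im)
s=observe();print(s["position"],s["time_s"])
P,u,v=cloud("wrist",d)
n=np.hypot(P[:,0]-483,P[:,1]+260)<50
for lo,hi in((8,26),(28,40)):
    Q=P[n&(P[:,2]>lo)&(P[:,2]<hi)]
    if len(Q): print(lo,len(Q),Q.mean(0),np.median(Q,0),circ(Q))
for r in find_in("wrist","cap")[:2]: print(np.array(r["box"]),r["confidence"])
E
```

```text
time_s: 10.35
position: [482.3, -258.6, 149.2]
ee_rot: [[0.301, 0.001, -0.954], [0.954, 0.004, 0.301], [0.004, -1.0, 0.0]]
wrist_force: [0.3, 0.4, 0.3]
grip_width: 0.639
[ 482.6 -258.2  149.4] 10.4
8 160 [ 471.3 -254.3   17.5] [ 470.1 -253.3   17.7] (array([ 479.3, -257.2]), 14.5)
28 1124 [ 482.1 -257.5   31.6] [ 482.1 -257.5   31.6] (array([ 482.8, -257.7]), 15.0)
[298.5 202.8 335.3 248.2] 0.77
```

View pics/w5.png

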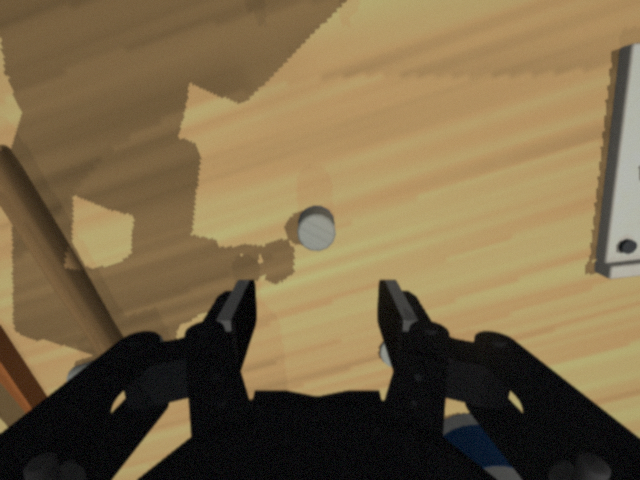

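```bash
python3 -m inch '[[[0,0.06,-1.5,0,0,0],[0,0.06,-4.5,0,0,0],[0,0.06,-8,0,0,0],[0,0.06,-10.5,0,0,0],[0,0.06,-11.8,0,0,0],[0,0.06,-12.2,0,0,0],[0,0.06,-12.2,0,0,0]]]'
python3 -m inch '[[[0,0,0,0,0,0],[0,0,0,0,0,0],[0,0,0,0,0,0],[0,0,0,0,0,0],[0,0,0,0,0,0],[0,0,0,0,0,0],[0,0,0,0,0,0]]]' 0 90
```

```text
time_s: 11.15
position: [483.4, -257.0, 27.8]
ee_rot: [[0.298, 0.002, -0.954], [0.954, 0.003, 0.298], [0.003, -1.0, -0.001]]
wrist_force: [0.8, 0.1, 0.3]
grip_width: 0.643
time_s: 11.85
position: [484.5, -257.7, 29.8]
ee_rot: [[0.298, 0.004, -0.954], [0.954, 0.001, 0.298], [0.002, -1.0, -0.004]]
wrist_force: [-1.2, 2.0, 6.7]
grip_width: 0.309
```

```bash
python3 -m inch '[[[0,0,1,0,0,0],[0,0,4,0,0,0],[0,0,8,0,0,0],[0.5,1.5,12,0,0,0],[1.6,5,14.3,0,0,0],[2.8,9,14.5,0,0,0],[4,13,14.5,0,0,0],[5.2,17,14.5,0,0,0],[6.4,21,14.5,0,0,0],[7.6,25,14.5,0,0,0],[8.5,27.5,14.5,0,0,0],[8.8,28.2,14.5,0,0,0],[8.8,28.2,14.5,0,0,0],[8.8,28.2,14.5,0,0,0]]]'
python3 - <<'E'
from h import *
np.set_printoptions(precision=2,suppress=True)
im,d=snapshot("wrist");cv2.imwrite("pics/w6.png",im)
s=observe();p=s["position"];print(p,s["wrist_force"],s["time_s"])
P,u,v=cloud("wrist",d)
n=np.hypot(P[:,0]-516,P[:,1]-41.6)<33
for lo,hi in((35,50),(59.4,70),(74,90)):
    Q=P[n&(P[:,2]>lo)&(P[:,2]<hi)]
    if len(Q): print(lo,len(Q),np.median(Q,0),circ(Q))
m=(u>270)&(u<365)&(v>225)&(v<380)
b,g,r=[im[v,u,i].astype(int) for i in range(3)]
bl=m&(b>r+40)
print("blue",bl.sum(), np.median(P[bl],0)-p if bl.any() else "")
Q=P[m&(np.hypot(P[:,0]-p[0],P[:,1]-p[1])<20)&(P[:,2]-p[2]>-2)&(P[:,2]-p[2]<8)]
print(len(Q),np.median(Q,0)-p,circ(Q),np.histogram(Q[:,2]-p[2],10))
E
```

```text
time_s: 13.25
position: [572.3, 23.5, 175.2]
ee_rot: [[0.299, 0.005, -0.954], [0.954, 0.0, 0.299], [0.002, -1.0, -0.004]]
wrist_force: [-0.0, -0.4, -0.6]
grip_width: 0.305
[572.25  23.12 175.1 ] [-0.46 -0.86 -0.78] 13.3
35 4233 [514.29  42.    43.07] (array([517.2,  41.1]), 31.8)
59.4 277 [516.15  41.97  59.97] (array([517.1,  41.2]), 11.7)
74 252 [515.78  41.11  80.57] (array([516.1,  41. ]), 5.9)
blue 0 
3616 [-3.22  1.38  1.74] (array([569.7,  23.9]), 18.5) (array([  75,   98,  440, 1731, 1039,   73,   38,   32,   44,   46]), array([-1.99, -0.99,  0.01,  1.  ,  2.  ,  2.99,  3.99,  4.99,  5.98,
        6.98,  7.97]))
```

View pics/w6.png

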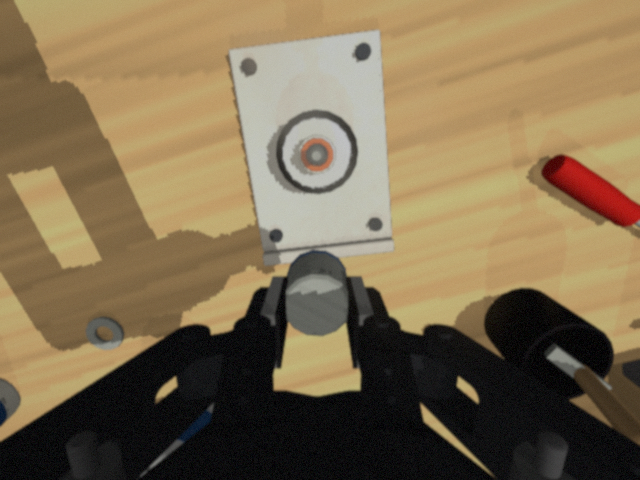

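```bash
python3 - <<'E'
from h import *
np.set_printoptions(precision=2,suppress=True)
im,d=snapshot("wrist");s=observe();p=s["position"];print(p)
P,u,v=cloud("wrist",d)
c=wz("wrist",317,305.5,p[2]+1.9);print("px centre",c-p)
m=(u>280)&(u<354)&(v>225)&(v<342)&(abs(P[:,2]-p[2]-1.8)<1.6)&(np.hypot(P[:,0]-c[0],P[:,1]-c[1])<15.5)
Q=P[m];print(circ(Q));A=np.c_[Q[:,:2]-p[:2],np.ones(len(Q))];print("plane",np.linalg.lstsq(A,Q[:,2]-p[2],rcond=None)[0], Q.min(0)-p,Q.max(0)-p)
T=s["ee_rot"];q=(Q-p)@T;print("tool z range",np.percentile(q[:,2],[1,99]),"x",np.percentile(q[:,0],[1,99]))
E
```

```text
[572.23  22.98 175.02]
px centre [-1.87  1.4   1.9 ]
(array([570.6,  24.2]), 15.4)
plane [ 0.01 -0.    1.71] [-16.4  -13.65   0.2 ] [13.2  16.17  3.38]
tool z range [-11.38  15.72] x [-12.34  13.5 ]
```

```bash
python3 -m inch '[[[-0.6,0.2,0,0,0,0],[-2.5,0.8,-0.5,0,0,0],[-4.5,1.4,-2,0,0,0],[-5.45,1.69,-3.5,0,0,0],[-5.45,1.69,-4.8,0,0,0],[-5.45,1.69,-5.3,0,0,0],[-5.45,1.69,-5.3,0,0,0],[-5.45,1.69,-5.3,0,0,0]]]'
python3 - <<'E'
from h import *
np.set_printoptions(precision=2,suppress=True)
im,d=snapshot("wrist");s=observe();p=s["position"];print(p,s["wrist_force"])
P,u,v=cloud("wrist",d)
n=(np.hypot(P[:,0]-516,P[:,1]-41.5)<34)&(abs(P[:,2]-43)<4)
print(circ(P[n]),n.sum())
m=(u>280)&(u<354)&(v>225)&(v<342)&(abs(P[:,2]-p[2]-1.8)<1.6);Q=P[m]
c=p+[-1.8,1.3,0];Q=Q[np.hypot(Q[:,0]-c[0],Q[:,1]-c[1])<15.5];print(circ(Q),np.median(Q[:,2]))
im2,_=snapshot("scene");cv2.imwrite("pics/s6.png",cv2.resize(im2[180:280,260:380],None,fx=5,fy=5))
E
```

```text
time_s: 14.15
position: [518.2, 39.4, 122.6]
ee_rot: [[0.3, 0.005, -0.954], [0.954, 0.0, 0.3], [0.002, -1.0, -0.005]]
wrist_force: [-0.0, -0.0, -0.5]
grip_width: 0.306
[518.4   39.49 122.71] [-0.38  0.07 -1.63]
(array([517.1,  41.7]), 31.4) 3933
(array([516.8,  40.8]), 15.3) 124.43166464418364
```

View pics/s6.png

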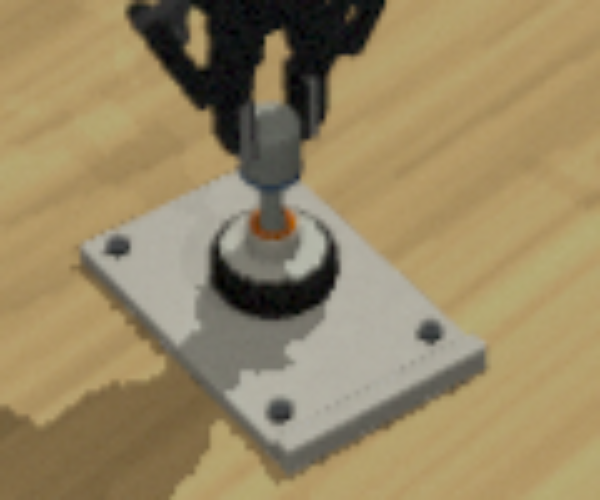

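```bash
python3 -m inch '[[[-0.06,0.04,-0.2,0,0,0],[-0.06,0.04,-0.5,0,0,0],[-0.06,0.04,-0.8,0,0,0],[-0.06,0.04,-1.1,0,0,0],[-0.06,0.04,-1.2,0,0,0],[-0.06,0.04,-1.2,0,0,0]]]'
```

```text
time_s: 14.85
position: [517.6, 40.0, 110.4]
ee_rot: [[0.3, 0.005, -0.954], [0.954, 0.0, 0.3], [0.002, -1.0, -0.005]]
wrist_force: [-0.1, 0.3, -0.7]
grip_width: 0.309
```

```bash
python3 -m inch '[[[0,0,-0.2,0,0,0],[0,0,-0.4,0,0,0],[0,0,-0.6,0,0,0],[0,0,-0.7,0,0,0],[0,0,-0.7,0,0,0]]]'
```

```text
time_s: 15.35
position: [517.9, 40.0, 103.7]
ee_rot: [[0.3, 0.006, -0.954], [0.954, 0.0, 0.3], [0.002, -1.0, -0.005]]
wrist_force: [1.4, 0.9, 2.2]
grip_width: 0.31
```

```bash
python3 -m inch '[[[0,0,-0.2,0,0,0],[0,0,-0.4,0,0,0],[0,0,-0.6,0,0,0],[0,0,-0.7,0,0,0],[0,0,-0.7,0,0,0]]]'
```

```text
time_s: 15.85
position: [518.0, 39.9, 97.2]
ee_rot: [[0.3, 0.006, -0.954], [0.954, 0.0, 0.3], [0.002, -1.0, -0.006]]
wrist_force: [-1.6, -0.5, 6.4]
grip_width: 0.311
```

```bash
python3 -m inch '[[[0,0,-0.2,0,0,0],[0,0,-0.4,0,0,0],[0,0,-0.5,0,0,0]]]'
```

```text
time_s: 16.15
position: [518.1, 39.9, 92.8]
ee_rot: [[0.3, 0.007, -0.954], [0.954, -0.0, 0.3], [0.002, -1.0, -0.006]]
wrist_force: [-1.9, 0.8, 8.1]
grip_width: 0.307
```

```bash
python3 -m inch '[[[0,0,-0.2,0,0,0],[0,0,-0.4,0,0,0],[0,0,-0.4,0,0,0]]]'
```

```text
time_s: 16.45
position: [518.1, 40.0, 89.5]
ee_rot: [[0.3, 0.007, -0.954], [0.954, -0.0, 0.3], [0.002, -1.0, -0.007]]
wrist_force: [-2.7, 0.1, 8.7]
grip_width: 0.31
```

```bash
python3 -m inch '[[[0,0,-0.15,0,0,0],[0,0,-0.2,0,0,0]]]'
```

```text
time_s: 16.65
position: [518.2, 39.9, 89.1]
ee_rot: [[0.3, 0.008, -0.954], [0.954, -0.001, 0.3], [0.002, -1.0, -0.008]]
wrist_force: [-4.8, -0.2, 18.8]
grip_width: 0.31
```

```bash
python3 - <<'E'
from h import *
np.set_printoptions(precision=2,suppress=True)
for i in range(3):
    im,d=snapshot("wrist");s=observe();p=s["position"];print(p,s["wrist_force"])
P,u,v=cloud("wrist",d)
m=(u>280)&(u<354)&(v>225)&(v<342)&(abs(P[:,2]-p[2]-1.8)<2.5);Q=P[m]
c=p+[-1.8,1.3,0];Q=Q[np.hypot(Q[:,0]-c[0],Q[:,1]-c[1])<15.5];print(circ(Q),np.median(Q[:,2]))
E
```

```text
[518.23  39.93  89.16] [-4.23  0.33 16.8 ]
[518.2   39.93  89.17] [-4.77  0.35 15.37]
[518.2   39.92  89.19] [-4.66  1.04 16.04]
(array([516.4,  41.1]), 15.3) 90.98118810144771
```

```bash
python3 -m inch '[[[0,0,-0.17,0,0,0],[0,0,-0.2,0,0,0],[0,0,-0.2,0,0,0]]]'
```

```text
time_s: 17.1
position: [518.3, 39.9, 89.1]
ee_rot: [[0.299, 0.009, -0.954], [0.954, -0.001, 0.299], [0.002, -1.0, -0.009]]
wrist_force: [-6.0, -0.2, 18.8]
grip_width: 0.311
```

```bash
python3 -m inch '[[[0,0,-0.15,0,0,0],[0,0,-0.15,0,0,0],[0,0,-0.1,0,0,0],[0,0,-0.1,0,0,0],[0,0,0,0,0,0],[0,0,0,0,0,0]]]' 5.5
python3 -m inch '[[[0,0,0.5,0,0,0],[0,0,2.5,0,0,0],[0,0,5.5,0,0,0],[0.5,-0.2,9,0,0,0],[3,-1,10.5,0,0,0],[5.5,-1.8,10.5,0,0,0],[5.5,-1.8,10.5,0,0,0],[5.5,-1.8,10.5,0,0,0]]]'
python3 - <<'E'
from h import *
np.set_printoptions(precision=2,suppress=True)
im,d=snapshot("wrist");s=observe();p=s["position"];print(p,s["wrist_force"])
P,u,v=cloud("wrist",d)
n=np.hypot(P[:,0]-516,P[:,1]-41.5)<34
for lo,hi in((38,48),(88,98)):
    Q=P[n&(P[:,2]>lo)&(P[:,2]<hi)];A=np.c_[Q[:,:2]-[516,41.5],np.ones(len(Q))]
    print(lo,len(Q),circ(Q),np.median(Q[:,2]),np.linalg.lstsq(A,Q[:,2],rcond=None)[0])
im2,_=snapshot("scene");cv2.imwrite("pics/s7.png",cv2.resize(im2[180:280,260:380],None,fx=5,fy=5))
E
```

```text
time_s: 17.7
position: [518.3, 39.9, 89.0]
ee_rot: [[0.299, 0.009, -0.954], [0.954, -0.001, 0.299], [0.002, -1.0, -0.009]]
wrist_force: [-0.0, 0.2, 0.6]
grip_width: 0.644
time_s: 18.5
position: [573.0, 21.8, 193.7]
ee_rot: [[0.3, 0.008, -0.954], [0.954, -0.001, 0.3], [0.002, -1.0, -0.008]]
wrist_force: [-0.1, -0.2, -0.0]
grip_width: 0.648
[572.37  22.13 193.5 ] [-0.07  0.66 -0.82]
38 3145 (array([516.4,  41.7]), 31.5) 42.95423210308236 [-0.   -0.   42.62]
88 1528 (array([515.9,  41.2]), 14.9) 90.92067481410244 [-0.   -0.   90.88]
```

View pics/s7.png

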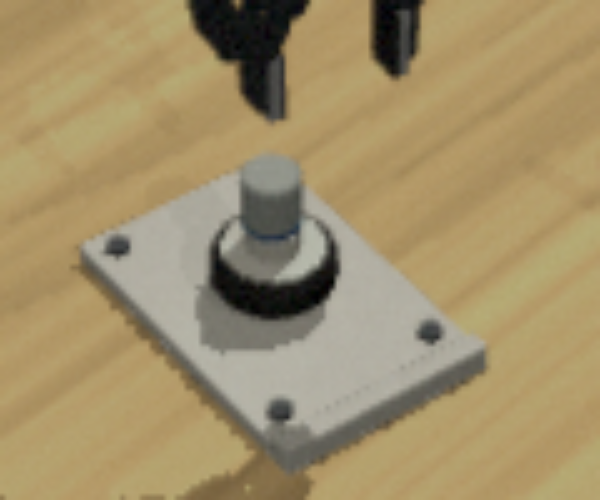

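```bash
python3 -c "
from rig import *
print(sign_off(),observe()['time_s'])"
```

```text
the job is handed in; nothing more can be done
the job is handed in; nothing more can be done
```

The wheel is on the axle, resting on the shoulder, with the bush upward. The cap is pressed home on the bush, and I handed the job in at about 18.6 s.

- **Wheel:** its centre measures within about 1 mm of the axle. The tyre's top is level at about 43 mm; 44 mm was expected, and the depth readings run about 1 mm low.
- **Cap pressing:** the teeth engaged with no jamming and the cap slid at about 8–9 N. Against the bush I held about 19 N at the wrist, roughly 10 N above the sliding force, so the load on the bush stayed well under 25 N.
- **After letting go:** the cap stands upright and its top measures 90.9 mm, against 91.0 mm while pressed, so no spring-back or gap shows. The scene picture also shows the rim on the bush.
- **Not checked or disagreeing:**
  - The cap's remaining force on the bush could not be measured directly; I infer it from the pressing force.
  - The first overhead-camera estimate of the wheel was about 10 mm off from the wrist camera's, so I worked from the wrist camera.
  - I did not re-measure the other things on the bench. The arm stayed clear of them, and no unexpected contact force appeared in the readings.

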